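# Read the label of the filled vial tray

## Task

Lift the barcode reader out of its charging dock and use it to read the label on the tray that is full of vials: with the reader off the bench, point its window squarely at the middle of that label from about 9 cm away and keep it still there for a good second. Then set the reader down, without dropping it, so that it stands upright on the round cork mat, and let go. Do not read the empty tray's label, and leave the amber bottle and the small jar where they stand.

Things in the scene. Friction and masses are not known exactly. Their poses are not given: they have to be found in the camera images.
- reader: loose barcode reader, white plastic, 0.2 kg, 128 mm tall, starts upright in the dock. Origin: centre of the foot's underside; z up, x forward to the nose. Square grey foot 40 x 40 mm, 30 mm high; head 56 x 50 mm from 30 to 62 mm up, its nose reaching 59 mm forward of the axis and down to 31 mm; square handle 26 x 26 mm from 62 to 128 mm up, on the foot's axis
- reader_grip (a point): middle of the reader's grippable handle length, on the foot's vertical axis, 100 mm above the foot's underside (28 mm below the handle's top, 38 mm above the head); axes as reader. The square handle can be gripped across x or across y
- reader_window (a point): centre of the reader's dark red window (22 x 36 mm) on the nose, 48 mm forward of the axis and 42 mm above the foot's underside. Its z axis is the line of sight, out of the window: forward and 45 degrees downward when the reader is upright; y is along the window's width, level
- label_full_mid (a point): centre of the barcode label (white paper, black bars, 42 x 66 mm), 29 mm above the bench on the sloping front of the fixed tray full of vials (16, white caps). z: out of the label, 45 degrees up and to the tray's front; y: level along it. Behind the centre by 27 mm begins the tray's block, 110 x 110 mm, 36 mm high, caps to 64 mm; in front the tray ends after 19 mm
- label_empty_mid (a point): the same for the label of the like tray that has only empty holes (dark circles) and no vials; it must not be read
- dock_pocket (a point): centre of the floor of the pocket in the fixed charging dock (grey block 90 x 85 mm, 32 mm high, z up). The pocket is 43 x 43 mm, 25 mm deep, its floor 7 mm above the bench; the reader's foot stands in it
- mat_top (a point): centre of the top of the round cork mat, fixed, 150 mm across, 4 mm thick, its top 4 mm above the bench
- solvent_bottle: loose amber bottle, 56 mm across, 115 mm tall, origin at the centre of its underside, stands between the trays; leave it there
- jar: loose small jar with a black lid, 48 mm across, 50 mm tall, origin at the centre of its underside, stands in front of the trays; leave it there
There are look-alikes about, which are no part of the job. Leave any purple or turquoise look-alike of the part that bears dock_pocket alone.

How it is judged:
On the way, in this order (a step that is already met when the one before it is completed fails the run):
1. the reader is lifted clear of its dock in the gripper (contact force between the fingers and reader above 0.5 N and z of reader in the frame of dock_pocket above 0.03 m), for 0.1 s.
2. held off the bench (15 mm up), the reader looks at the full tray's label: within 18 mm of its centre each way, 45 to 135 mm away, 0.35 rad of square, still (0.03 m/s, 0.2 rad/s) for 0.9 s (contact force between the fingers and reader above 0.5 N and linear speed of reader below 0.03 m/s and angular speed of reader below 0.2 rad/s and height (world z) of reader above 0.015 m and x of label_full_mid in the frame of reader_window between -0.018 and 0.018 m and y of label_full_mid in the frame of reader_window between -0.018 and 0.018 m and z of label_full_mid in the frame of reader_window between 0.045 and 0.135 m and angle between the z axis of reader_window and the z axis of label_full_mid, either way round below 0.35 rad and z of reader_window in the frame of label_full_mid above 0.03 m), for 0.9 s.
At the end, for the whole second after the job is handed in: the reader stands upright (within 0.1 rad) on the cork mat, the middle of its foot within 55 mm of the mat's centre and its underside on the mat (within 6 mm), at rest and released (horizontal distance between reader and mat_top below 0.055 m and angle between reader's own z axis and vertical below 0.1 rad and z of reader in the frame of mat_top between -0.004 and 0.006 m and linear speed of reader below 0.02 m/s and contact force between the fingers and reader below 0.05 N); the robot touches nothing.
It fails at once if the empty tray's label is read: the reader held still, aimed at it as for a reading (contact force between the fingers and reader above 0.5 N and linear speed of reader below 0.03 m/s and angular speed of reader below 0.2 rad/s and x of label_empty_mid in the frame of reader_window between -0.018 and 0.018 m and y of label_empty_mid in the frame of reader_window between -0.018 and 0.018 m and z of label_empty_mid in the frame of reader_window between 0.045 and 0.135 m and angle between the z axis of reader_window and the z axis of label_empty_mid, either way round below 0.35 rad and z of reader_window in the frame of label_empty_mid above 0.03 m).
It fails at once if the reader is dropped (falls free of the fingers, faster than 0.6 m/s, as from 2 cm or more) (contact force between the fingers and reader below 0.05 N and linear speed of reader above 0.6 m/s).
It fails at once if the amber bottle is shifted more than 30 mm (distance of solvent_bottle from where it was at the start of the episode above 0.03 m).
It fails at once if the jar is shifted more than 30 mm (distance of jar from where it was at the start of the episode above 0.03 m).
It fails at once if the amber bottle or the jar is tipped (angle between any of solvent_bottle, jar's own z axis and vertical above 0.5 rad).
It also fails if it takes over 58 s, if anything falls off the work surface, if the arm or the gripper's body presses on something with over 40 N, if the wrist force passes 120 N, or if a joint passes its speed limit or range.

## Robot

A 6-joint arm with a two-finger parallel gripper is mounted at the origin on the work surface. World frame = base frame: x ahead of the robot, y to its left, z up, the work surface at z = 0. Lengths are in m, angles in rad, forces in N, time in s.
With the tool pointing down it reaches from about 0.35 to 0.85 m from the base axis. Payload 8.1 kg.
Tool frame: the origin (TCP) lies at the very end of the fingers, on their centre line; the grasp point (between the pads) lies robot.hold_point_z behind it (robot.hold_point_z is the distance from the TCP to the grasp point, in m); z points along the fingers, y is the direction in which the jaws open and shut (so a half turn about z gives the same grasp; the last joint's range is limited). The gripper opens to 93 mm and grips with 3 to 60 N. Pads are 15 mm wide; open, the fingers measure 128 mm over their backs; the gripper's body (75 mm by 188 mm) begins 65 mm behind the grasp point.
Start: joints at [-1.281, 0.13, 1.488, -0, 1.523, -0.085], TCP at [0.22, -0.558, 0.219] pointing down, gripper open.
Joint ranges: [-2.96, 2.96], [-0.89, 2.26], [0.02, 2.5], [-1.34, 4.48], [0, 2.73], [-2.66, 2.66]. Speed limits (rad/s): [2.39, 2.39, 2.79, 3.14, 3.14, 3.14].

## Interface

Orientations are given as a rotation vector (axis times angle).
In Python, from plant import robot, cams gives the robot as it stands. The module is installed in compiled form; this text tells all that it offers.
- The arm moves only by the tool step_arm, never from a script. Its argument "deltas" is a list of rows, each an object with "offset": the shift along the tool's x, y, z in cm, a list of three; "roll": the turn about the tool's z in rad. In form: [{"offset": [x, y, z], "roll": roll}, ...]. A call has 1 to 12 rows; each row shifts and turns the commanded pose from where the row before left it, along the tool's axes as they then stand; what a row does not reach is not made up. A row lasts 1/8 s, in which the tool goes at most 62.5 mm and 10.7 degrees, less where a joint would pass 70% of its speed; a pose out of reach is approached as far as the arm can. A call with a gripper value outside its range is refused whole. "fingers" is the finger opening in cm, from 0 to 9.3, set as the call begins (left out, the last holds). The fingers move at their own pace and stop on an object; "grip_force" is the grip in N (left out, the last holds). Time passes only in rows, so rows that do not move let the fingers close. It gives the time, the measured TCP pose, the force and the opening at its end, in the units of the state.
- robot.read_state(): the state, without advancing time (a new reading comes with each control period).
- cams.read_camera(name): name is "side" or "top"; returns a dict with "pixels" (384x512x3 uint8, red, green, blue), "fx", "fy", "cx", "cy" (pixels), "extrinsics" (4x4, takes a point from world to camera coordinates). Camera axes: x right, y down, z forward; pixel columns grow to the right and rows downward; lengths in m; the calibration is good to about 2 mm. A picture is of the moment at which its call begins. There is no depth.
- robot.close_job(): hands the job in, once; it reports no verdict.
Trained networks look in a picture, given as the dict that the camera call returned (one of the last four; its "shot" number tells which), for a name from the list of things; names that differ only in an ending like _2 or _b are one class to them, and where a whole thing is asked for, a point or a joint stands for the part that bears it (a point fixed in the world has none). Each returns a list of dicts, best first, with "score" (0 to 1); they miss things now and then, are a little off and sometimes report something else, mostly with a low value. They report only what shows in the picture. A call takes as long as a camera call. They do not tell look-alikes from the thing itself.
- cams.boxes_of(picture, thing): "xy" ([column, row] in pixels, amid what is visible of it).
- cams.silhouettes(picture, thing): "mask" (384x512 bool, what is visible of it) and "xy" ([column, row] in pixels, amid what is visible of it).
- cams.pinpoint(picture, thing): "xy" ([column, row] in pixels: a listed point, or the origin of a listed thing).
The state is a dict: "t": time; "q": joint angles; "dq": joint speeds; "joint_torque": joint torques, N m; "tool_pos": TCP position; "orientation": TCP orientation; "force": force on the tool from outside, world axes, zero at the start; "wrist_torque": the same for the moment, N m; "opening": finger opening in m.
Only numpy, scipy, OpenCV 4.12 (cv2) and the standard library are available. Lean on these libraries where they do the work, as an engineer would, in place of code of your own. Each camera call takes 0.05 s, during which the arm holds its last target. There are 200 camera calls.

## Working session

There is one attempt and no reset: what is moved stays moved. The work goes in short steps, Python scripts to look and compute and a tool call to move; the robot and the scene stay as the last step left them, time stands still between calls to the robot, and variables do not carry over. Pictures are saved under pics/ and viewed, about 8 in all and at most 12, crops included, and the job is handed in when it is done.

Besides the shell and the picture viewer there is one more tool, called after "Emit:" by a JSON object that holds its "method" and its "body", one argument or row to a line. step_arm: Moves the arm, as the interface text tells. Its arguments: {"type":"object","properties":{"deltas":{"type":"array"},"fingers":{"type":"number"},"grip_force":{"type":"number"}},"required":["deltas"]}

```bash
mkdir -p pics
cat > h.py <<'E'
import numpy as np, cv2
from plant import robot, cams
def ray(p,uv):
    E=np.array(p["extrinsics"]);R,t=E[:3,:3],E[:3,3]
    d=np.array([(uv[0]-p["cx"])/p["fx"],(uv[1]-p["cy"])/p["fy"],1.])
    return -R.T@t, R.T@d
def atz(p,uv,z):
    o,d=ray(p,uv); return o+d*(z-o[2])/d[2]
def proj(p,X):
    E=np.array(p["extrinsics"]);c=E[:3,:3]@np.array(X)+E[:3,3]
    return np.array([c[0]/c[2]*p["fx"]+p["cx"],c[1]/c[2]*p["fy"]+p["cy"]])
def tri(p1,u1,p2,u2):
    o1,d1=ray(p1,u1);o2,d2=ray(p2,u2);d1/=np.linalg.norm(d1);d2/=np.linalg.norm(d2)
    s=np.linalg.lstsq(np.c_[d1,-d2],o2-o1,rcond=None)[0]
    a,b=o1+s[0]*d1,o2+s[1]*d2
    return (a+b)/2,np.linalg.norm(a-b)
def save(p,n,box=None,k=1):
    im=p["pixels"][:,:,::-1]
    if box: im=im[box[1]:box[3],box[0]:box[2]]
    cv2.imwrite("pics/"+n,cv2.resize(im,None,fx=k,fy=k,interpolation=cv2.INTER_CUBIC))
E
cat > m.py <<'E'
from h import *
np.set_printoptions(precision=4,suppress=True)
print(robot.read_state(),robot.hold_point_z)
T=cams.read_camera("top");S=cams.read_camera("side")
ims=np.hstack([T["pixels"],S["pixels"]])
cv2.imwrite("pics/t0.png",cv2.resize(T["pixels"][:,:,::-1],(800,600)));cv2.imwrite("pics/s0.png",cv2.resize(S["pixels"][:,:,::-1],(800,600)))
Z=dict(reader=.007,reader_grip=.107,reader_window=.049,label_full_mid=.029,label_empty_mid=.029,dock_pocket=.007,mat_top=.004,solvent_bottle=0,jar=0)
for n,z in Z.items():
    for nm,p in(("top",T),("side",S)):
        for r in cams.pinpoint(p,n)[:4]: print(n,nm,round(r["score"],2),np.array(r["xy"]),atz(p,r["xy"],z))
for nm,p in(("top",T),("side",S)): print(nm,ray(p,(256,192)))
E
python3 m.py
```

```text
{'t': 0.0, 'q': array([-1.2814,  0.1311,  1.4893, -0.    ,  1.523 , -0.0854]), 'dq': array([-0.0021, -0.0003,  0.0019, -0.0008,  0.0004, -0.0005]), 'joint_torque': array([  0.0008, -55.9858, -49.1748,   0.0768,   0.0353,  -0.0002]), 'tool_pos': array([ 0.2195, -0.5578,  0.2176]), 'orientation': array([-3.0848, -0.5849,  0.0003]), 'force': array([-0.053 , -0.5135,  0.5116]), 'wrist_torque': array([-0.0161,  0.0106, -0.0081]), 'opening': 0.09303349534989382} 0.0188
reader top 0.69 [165.2 217.9] [0.4264 0.3512 0.007 ]
reader side 0.6 [271.3 289.6] [0.4172 0.3532 0.007 ]
reader_grip top 0.91 [157.2 217.8] [0.4234 0.3489 0.107 ]
reader_grip side 0.94 [270.6 262.5] [0.4201 0.3531 0.107 ]
label_full_mid top 0.51 [332.7 148.5] [ 0.6271 -0.155   0.029 ]
label_full_mid top 0.51 [393.1 214.6] [ 0.4273 -0.3256  0.029 ]
label_full_mid side 0.49 [242.6 156.9] [ 0.6129 -0.1534  0.029 ]
label_empty_mid top 0.57 [226.9 170.9] [0.5637 0.1624 0.029 ]
label_empty_mid top 0.26 [157.8 218.2] [0.425  0.3678 0.029 ]
label_empty_mid side 0.55 [230.6 217.7] [0.574 0.149 0.029]
dock_pocket top 0.92 [166.8 219.6] [0.4212 0.3463 0.007 ]
dock_pocket top 0.91 [114.1 226. ] [0.4039 0.5055 0.007 ]
dock_pocket top 0.76 [157.4 271.9] [0.2663 0.3726 0.007 ]
dock_pocket side 0.89 [271.8 285.1] [0.4185 0.3398 0.007 ]
dock_pocket side 0.82 [265.2 345.3] [0.4035 0.4985 0.007 ]
dock_pocket side 0.82 [330.7 300.2] [0.2733 0.3546 0.007 ]
mat_top top 0.86 [394.8 214.6] [ 0.4281 -0.3391  0.004 ]
mat_top side 0.56 [306.  140.7] [ 0.4141 -0.3386  0.004 ]
solvent_bottle top 0.93 [284.  124.8] [ 0.7099 -0.0126  0.    ]
solvent_bottle side 0.58 [199.5 187.3] [ 0.7199  0.0013 -0.    ]
jar top 0.77 [299. 204.] [ 0.4638 -0.0533  0.    ]
jar side 0.69 [284.9 188.4] [ 0.4476 -0.0478  0.    ]
top (array([0.3852, 0.0649, 1.1794]), array([ 0.0986,  0.0098, -0.9951]))
side (array([0.3171, 0.9399, 0.8115]), array([ 0.1717, -0.7496, -0.6393]))
```

View pics/t0.png

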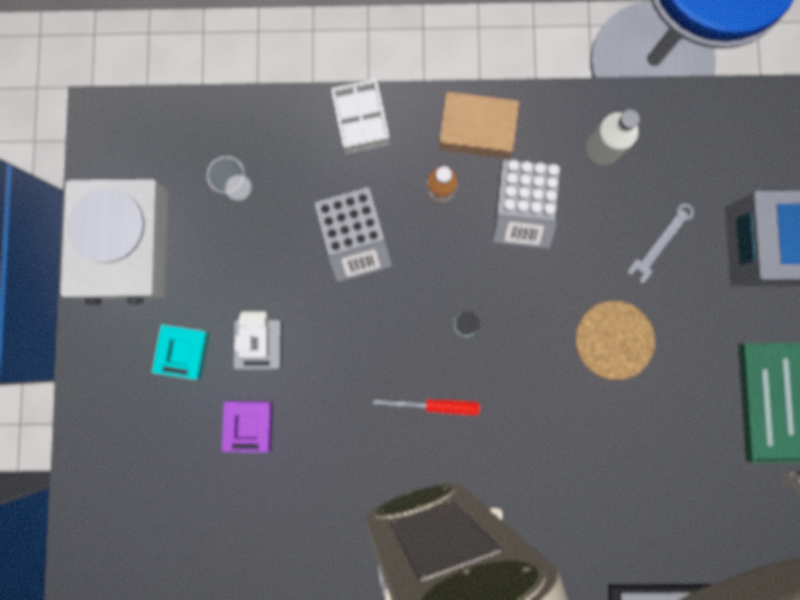

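View pics/s0.png

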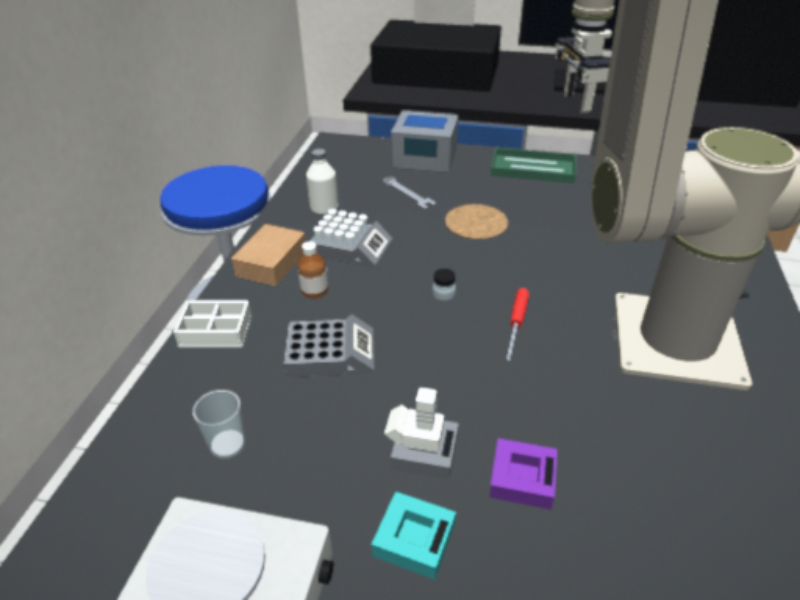

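The top view shows three docks: grey at (257,343) holding the white reader, turquoise at (180,352) and purple at (247,427). Only the grey one holds the reader, so it is the real dock. There are two trays. The one with white caps at (530,188), label (525,233), is the full one. The one with dark holes at (350,220), label (362,264), is the empty one. The cork mat is at (616,340). Next come the yaws and a confirming crop.

```bash
cat > m2.py <<'E'
from h import *
np.set_printoptions(precision=4,suppress=True)
T=cams.read_camera("top");S=cams.read_camera("side")
for n in("reader_grip","reader_window","label_full_mid","dock_pocket","mat_top"):
    a=cams.pinpoint(T,n);b=cams.pinpoint(S,n)
    if a and b: print(n,a[0]["xy"],b[0]["xy"],tri(T,a[0]["xy"],S,b[0]["xy"]))
t=T["pixels"][:,:,::-1];s=S["pixels"][:,:,::-1]
c=lambda im,x,y,w=64,h=64,k=6: cv2.resize(im[y:y+h,x:x+w],None,fx=k,fy=k,interpolation=cv2.INTER_CUBIC)
A=[c(t,308,98),c(t,134,186)];B=[c(s,195,126),c(s,240,243)]
cv2.imwrite("pics/c.png",cv2.resize(np.vstack([np.hstack(A),np.hstack(B)]),(600,600)))
for n in("label_full_mid","reader_grip","dock_pocket"):
  for nm,p in (("t",T),("s",S)):
    for r in cams.silhouettes(p,n)[:3]:
        m=r["mask"].astype(np.uint8);print(n,nm,round(r["score"],2),r["xy"],m.sum(),cv2.minAreaRect(cv2.findNonZero(m)))
E
python3 m2.py
```

```text
reader_grip [157.1, 217.5] [273.6, 261.7] (array([0.4191, 0.3489, 0.1061]), np.float64(0.010379766932794963))
label_full_mid [333.9, 148.5] [237.2, 155.8] (array([ 0.6305, -0.1586,  0.0271]), np.float64(0.0059745086071070356))
dock_pocket [167.1, 219.7] [270.4, 289.0] (array([0.4209, 0.347 , 0.0002]), np.float64(0.0005402562418650348))
mat_top [395.1, 216.7] [306.2, 139.6] (array([ 0.4177, -0.3383,  0.0089]), np.float64(0.008053080909762892))
label_full_mid t 0.79 [335.6, 150.1] 266 ((335.17694091796875, 148.58462524414062), (22.078182220458984, 12.279438018798828), 7.125016689300537)
reader_grip t 0.82 [162.6, 213.6] 563 ((160.0, 213.0), (28.0, 22.0), 90.0)
reader_grip s 0.95 [267.4, 272.6] 1025 ((266.11767578125, 267.5294189453125), (35.41019821166992, 40.74597930908203), 14.03624439239502)
reader_grip s 0.57 [271.8, 292.0] 860 ((270.9559631347656, 285.2532043457031), (40.0081672668457, 37.523719787597656), 9.865806579589844)
reader_grip s 0.43 [197.9, 176.0] 493 ((198.52703857421875, 172.6621551513672), (35.67457962036133, 16.933094024658203), 80.53767395019531)
dock_pocket t 0.77 [113.6, 222.8] 999 ((115.37432861328125, 224.7959442138672), (33.427978515625, 31.19251823425293), 8.972625732421875)
dock_pocket t 0.58 [157.8, 274.2] 977 ((158.1201629638672, 272.21685791015625), (31.062271118164062, 32.58647537231445), 3.012787342071533)
dock_pocket s 0.82 [265.4, 343.6] 1971 ((263.91778564453125, 341.71917724609375), (45.52900695800781, 44.94380569458008), 20.556045532226562)
dock_pocket s 0.57 [272.8, 293.5] 732 ((270.5384826660156, 285.3077087402344), (37.654293060302734, 37.26205825805664), 11.309932708740234)
dock_pocket s 0.57 [332.9, 300.3] 1543 ((335.1000061035156, 303.20001220703125), (41.94863510131836, 38.63925552368164), 10.30484676361084)
```

View pics/c.png

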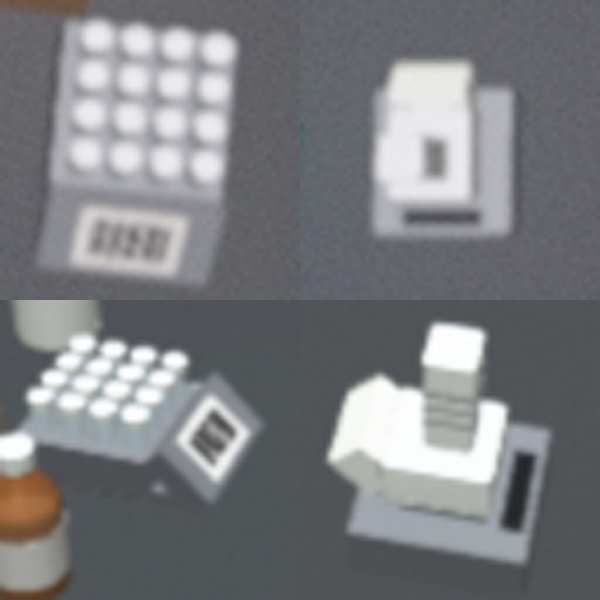

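The top two crops confirm the full tray (16 white caps, label at about (335.5,149.4) in the image) and the reader in the grey dock. I'll fit yaws and positions from the corners I read off these crops.

```bash
cat > m3.py <<'E'
from h import *
from scipy.optimize import least_squares
np.set_printoptions(precision=4,suppress=True)
T=cams.read_camera("top");S=cams.read_camera("side");k=600/128
def P(l,o,sub): return [(o[0]+(x-sub[0])/k,o[1]+(y-sub[1])/k) for x,y in l]
tt=lambda l:P(l,(308,98),(0,0)); td=lambda l:P(l,(134,186),(300,0)); st=lambda l:P(l,(195,126),(0,300)); sd=lambda l:P(l,(240,243),(300,300))
def fit(name,loc,tp,sp):
    loc=np.array(loc)
    def f(v,use):
        c,s=np.cos(v[2]),np.sin(v[2]);W=np.c_[loc[:,0]*c-loc[:,1]*s+v[0],loc[:,0]*s+loc[:,1]*c+v[1],loc[:,2]]
        r=[]
        if 't' in use and tp: r+=[proj(T,w)-u for w,u in zip(W,tp)]
        if 's' in use and sp: r+=[proj(S,w)-u for w,u in zip(W,sp)]
        return np.ravel(r)
    for use in('t','s','ts'):
        if (use=='t' and not tp) or(use=='s' and not sp): continue
        r=least_squares(f,[.5,0,0],args=(use,));print(name,use,r.x,'rms px',np.sqrt(np.mean(r.fun**2)))
# tray frame: x back; label centre origin. caps grid unknown pitch g -> measure directly
L=tt([(80,207),(188,215),(178,276),(70,268)])
h=.021*np.sqrt(.5)
lab=[(h,.033,.029+h),(h,-.033,.029+h),(-h,-.033,.029-h),(-h,.033,.029-h)]
fit("label",lab,L,st([(212,393),(180,437),(220,468),(250,417)][0:1]+[(180+70*0+0,437)][0:0]) if 0 else None)
# side view: label tl(back,left y+) is nearest camera
fit("label",lab,L,st([(180,437),(212,393),(250,417),(220,468)]))
capt=tt([(98,37),(218,47),(206,166),(86,155)]);caps=st([(40,396),(83,343),(175,360),(134,413)])
C=[atz(T,u,.064) for u in capt];D=[atz(S,u,.064) for u in caps]
for Q in(C,D):
    Q=np.array(Q);b=(Q[0]+Q[1]-Q[2]-Q[3]);l=Q[0]+Q[3]-Q[1]-Q[2];print("caps",Q.mean(0),"yaw back",np.arctan2(b[1],b[0]),"yaw left",np.arctan2(-l[0],l[1]),np.linalg.norm(b)/2,np.linalg.norm(l)/2)
a=.013;hd=[(0,0,.135)]
print("handle",atz(T,td([(401,157)])[0],.135),atz(S,sd([(455,347)])[0],.135))
# dock top
for cam,pts in((T,td([(513,88),(513,236),(373,237)])),(S,sd([(550,430),(527,562),(350,533)]))): print("dock",[atz(cam,u,.032)[:2] for u in pts])
# mat by colour
for p in(T,S):
    hsv=cv2.cvtColor(p["pixels"],cv2.COLOR_RGB2HSV);m=((hsv[...,0]>8)&(hsv[...,0]<22)&(hsv[...,1]>90)&(hsv[...,2]>90)).astype(np.uint8)
    n,_,s,c=cv2.connectedComponentsWithStats(m)
    for i in range(1,n):
        if s[i,4]>200: print("mat?",c[i],s[i,4],atz(p,c[i],.004))
E
python3 m3.py
```

```text
label t [ 0.6237 -0.1632 -0.0833] rms px 0.5667486830247974
label ts [ 0.6237 -0.1632 -0.0833] rms px 0.5667486830247974
label t [ 0.6237 -0.1632 -0.0833] rms px 0.5667486830247974
label s [ 0.6234 -0.1732 -0.079 ] rms px 0.9445055223356862
label ts [ 0.623  -0.1653 -0.0807] rms px 1.0948031792940154
caps [ 0.7054 -0.1736  0.064 ] yaw back -0.13173294378897538 yaw left -0.1055075299977082 0.07624211219765009 0.07481634845994858
caps [ 0.7039 -0.1727  0.064 ] yaw back -0.11880929852313528 yaw left -0.13064133092801805 0.0746527828681688 0.07612248674927198
handle [0.4179 0.3459 0.135 ] [0.4156 0.3484 0.135 ]
dock [array([0.4638, 0.3033]), array([0.371 , 0.3025]), array([0.3713, 0.3905])]
dock [array([0.3711, 0.3051]), array([0.3706, 0.389 ]), array([0.46  , 0.3899])]
mat? [306.13    79.1823] 1585 [ 0.8533 -0.0841  0.004 ]
mat? [393.3257 217.3533] 1956 [ 0.42   -0.3344  0.004 ]
mat? [304.4977 141.4071] 651 [ 0.419  -0.3326  0.004 ]
mat? [175.8917 163.5798] 1385 [ 0.8408 -0.1031  0.004 ]
```

Two views agree:
- **Reader:** (0.417, 0.347), yaw about 0.
- **Full label:** (0.623, -0.163), yaw -0.12.
- **Mat:** (0.419, -0.334).

Moving now.

Emit:
{"method": "step_arm", "body": {
  "deltas": [
    {"offset":[0,0,0],"roll":0.125},
    {"offset":[0,0,0],"roll":0.125},
    {"offset":[0,0,0],"roll":0.125},
    {"offset":[3.3,-5,0],"roll":0},
    {"offset":[3.3,-5,0],"roll":0},
    {"offset":[3.3,-5,0],"roll":0},
    {"offset":[3.3,-5,0],"roll":0},
    {"offset":[3.3,-5,0],"roll":0},
    {"offset":[3.3,-5,0],"roll":0},
    {"offset":[3.3,-5,0],"roll":0},
    {"offset":[0,-5,0],"roll":0},
    {"offset":[0,-5,0],"roll":0}
  ],
  "fingers": 9.3
}}

```text
t: 3.5
tool_pos: [0.4509, -0.1066, 0.2187]
orientation: [-3.142, -0.0, -0.0]
force: [0.7, 0.2, 1.1]
opening: 0.0929
```

Emit:
{"method": "step_arm", "body": {
  "deltas": [
    {"offset":[0,-5,0],"roll":0},
    {"offset":[0,-5,0],"roll":0},
    {"offset":[0,-5,0],"roll":0},
    {"offset":[0,-5,0],"roll":0},
    {"offset":[0,-5,0],"roll":0},
    {"offset":[0,-5,0],"roll":0},
    {"offset":[-0.8,-5,0],"roll":0},
    {"offset":[-0.8,-5,0],"roll":0},
    {"offset":[-0.8,-5,0],"roll":0},
    {"offset":[0,0,0],"roll":0},
    {"offset":[0,0,0],"roll":0}
  ]
}}

```text
t: 4.88
tool_pos: [0.4267, 0.3414, 0.2185]
orientation: [3.141, 0.001, -0.0]
force: [0.8, 0.5, -0.6]
opening: 0.0931
```

Emit:
{"method": "step_arm", "body": {
  "deltas": [
    {"offset":[-1.0,-0.6,2],"roll":0},
    {"offset":[0,0,3],"roll":0},
    {"offset":[0,0,3],"roll":0},
    {"offset":[0,0,3],"roll":0},
    {"offset":[0,0,2],"roll":0},
    {"offset":[0,0,0],"roll":0},
    {"offset":[0,0,0],"roll":0}
  ]
}}

```text
t: 5.75
tool_pos: [0.417, 0.3473, 0.089]
orientation: [-3.141, 0.002, -0.0]
force: [0.0, 0.1, 1.0]
opening: 0.093
```

Run:
```python
from h import *
print(robot.read_state()["tool_pos"],robot.read_state()["force"])
S=cams.read_camera("side");T=cams.read_camera("top")
cv2.imwrite("pics/g.png",np.hstack([cv2.resize(p["pixels"][y:y+90,x:x+100,::-1],None,fx=4,fy=4,interpolation=2) for p,x,y in((T,110,170),(S,220,220))]))
```

```text
[0.41697112 0.34732224 0.08899258] [0.04099054 0.08306092 1.03566919]
```

View pics/g.png

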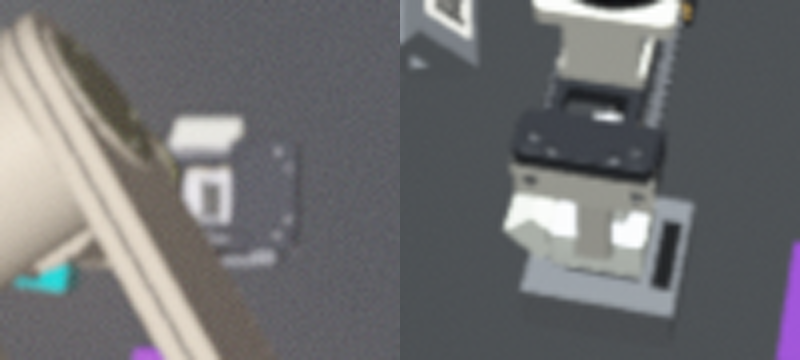

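The fingers straddle the handle: in the side crop the near finger is in front of it at about (595,235), and the head is clear below. Closing and lifting.

Emit:
{"method": "step_arm", "body": {
  "deltas": [
    {"offset":[0,0,0],"roll":0},
    {"offset":[0,0,0],"roll":0},
    {"offset":[0,0,0],"roll":0},
    {"offset":[0,0,0],"roll":0},
    {"offset":[0,0,0],"roll":0},
    {"offset":[0,0,0],"roll":0},
    {"offset":[0,0,0],"roll":0},
    {"offset":[0,0,0],"roll":0}
  ],
  "fingers": 0,
  "grip_force": 25
}}

```text
t: 6.85
tool_pos: [0.4168, 0.3476, 0.0886]
orientation: [3.142, -0.0, -0.0]
force: [0.0, 0.6, -0.5]
opening: 0.0254
```

Emit:
{"method": "step_arm", "body": {
  "deltas": [
    {"offset":[0,0,-1],"roll":0},
    {"offset":[0,0,-1],"roll":0},
    {"offset":[0,0,-1.5],"roll":0},
    {"offset":[0,0,-2],"roll":0},
    {"offset":[0,0,-3],"roll":0},
    {"offset":[0,0,-3],"roll":0},
    {"offset":[0,0,0],"roll":0},
    {"offset":[0,0,0],"roll":0}
  ]
}}

```text
t: 7.85
tool_pos: [0.4166, 0.3474, 0.2031]
orientation: [3.141, -0.0, -0.001]
force: [-1.4, -0.2, -2.3]
opening: 0.0257
```

Run:
```python
from h import *
s=robot.read_state();print(s["tool_pos"],s["force"],s["opening"])
S=cams.read_camera("side");T=cams.read_camera("top")
# expected projections if rigid: grip = hold point
x,y,z=s["tool_pos"];g=np.array([x,y,z+.0188])
for n,X in(("reader_grip",g),("reader_window",g+[.048,0,-.058]),("reader",g-[0,0,.1])):
    print(n,"pred",proj(S,X),proj(T,X),[ (r["xy"],round(r["score"],2)) for r in cams.pinpoint(S,n)[:2]],[(r["xy"],round(r["score"],2)) for r in cams.pinpoint(T,n)[:2]])
u=proj(S,g-[0,0,.05]).astype(int);v=proj(T,g).astype(int)
c=lambda p,u:cv2.resize(p["pixels"][max(u[1]-50,0):max(u[1]-50,0)+100,u[0]-50:u[0]+50,::-1],(400,400),interpolation=2)
print(u,v);cv2.imwrite("pics/l.png",np.hstack([c(T,v),c(S,u)]))
```

```text
[0.41662809 0.34743972 0.20305775] [-1.37965164 -0.21346798 -2.30707802] 0.02565079103812612
reader_grip pred [273.28560558 224.9561391 ] [145.48579755 219.03932086] [([271.9, 228.0], 0.57)] [([145.4, 217.4], 0.66), ([394.1, 216.0], 0.17)]
reader_window pred [251.62000769 240.63368073] [152.27775614 201.36498309] [] []
reader pred [272.62913844 256.54059783] [156.27275218 220.12068178] [([271.3, 255.7], 0.88)] []
[272 241] [145 219]
```

View pics/l.png

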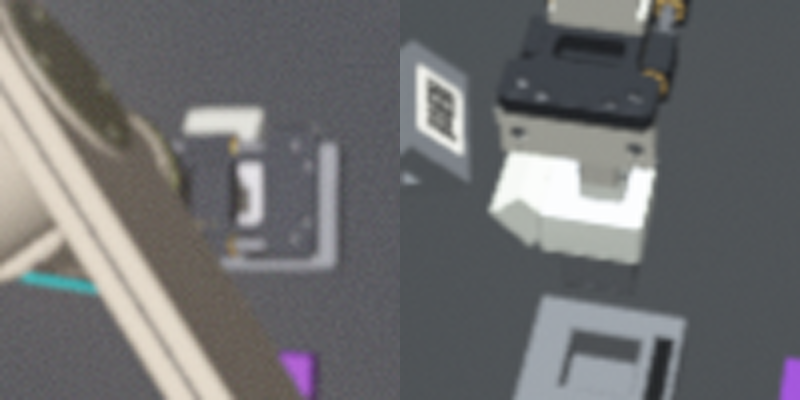

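The reader is held upright and clear of the dock, and the pocket shows empty. Moving to the full label.

Emit:
{"method": "step_arm", "body": {
  "deltas": [
    {"offset":[0.5,3,0],"roll":0},
    {"offset":[1,5,0],"roll":0},
    {"offset":[1,5,0],"roll":0},
    {"offset":[1,5,0],"roll":0},
    {"offset":[1,5,0],"roll":0},
    {"offset":[1,5,0],"roll":0},
    {"offset":[1,5,0],"roll":0},
    {"offset":[1,5,0],"roll":0},
    {"offset":[1,5,0],"roll":0},
    {"offset":[1,5,0],"roll":0},
    {"offset":[0.1,1.7,0],"roll":0.06},
    {"offset":[0,0,0],"roll":0.06}
  ]
}}

```text
t: 9.75
tool_pos: [0.5125, -0.1505, 0.2033]
orientation: [-3.135, 0.197, 0.001]
force: [0.5, 0.9, -2.1]
opening: 0.0256
```

Emit:
{"method": "step_arm", "body": {
  "deltas": [
    {"offset":[0,0,2],"roll":0},
    {"offset":[0,0,2],"roll":0},
    {"offset":[0,0,2],"roll":0},
    {"offset":[0,0,1.1],"roll":0},
    {"offset":[0,0,0],"roll":0},
    {"offset":[0,0,0],"roll":0},
    {"offset":[0,0,0],"roll":0}
  ]
}}

```text
t: 10.62
tool_pos: [0.5134, -0.1496, 0.1336]
orientation: [3.135, -0.189, 0.003]
force: [-0.3, -0.2, -2.1]
opening: 0.0259
```

Run:
```python
from h import *
from scipy.spatial.transform import Rotation as Ro
np.set_printoptions(precision=4,suppress=True)
s=robot.read_state();print(s["tool_pos"],s["orientation"],s["opening"])
R=Ro.from_rotvec(s["orientation"]).as_matrix();f=R[:,0];up=-R[:,2]
o=s["tool_pos"]+up*(.0188-.1);w=o+.048*f+.042*up;z=(f-up)/2**.5;x=np.cross(np.cross(up,f),z)
lab=np.array([.6233,-.1635,.029]);d=lab-w;print("foot z",o[2],"label in window x,y,z",d@x,d@np.cross(up,f),d@z,"yaw",np.arctan2(f[1],f[0]))
S=cams.read_camera("side");T=cams.read_camera("top")
for n,X in(("reader",o),("reader_window",w),("label_full_mid",lab)):
    print(n,"pred",proj(S,X),proj(T,X),[ (r["xy"],round(r["score"],2)) for r in cams.pinpoint(S,n)[:2]],[(r["xy"],round(r["score"],2)) for r in cams.pinpoint(T,n)[:2]])
c=lambda p,u:cv2.resize(p["pixels"][u[1]-50:u[1]+50,u[0]-50:u[0]+50,::-1],(400,400),interpolation=2)
cv2.imwrite("pics/r.png",np.hstack([c(T,proj(T,w).astype(int)),c(S,proj(S,w).astype(int))]))
```

```text
[ 0.5134 -0.1496  0.1336] [ 3.1354 -0.1885  0.0025] 0.025913549660532834
foot z 0.05241443630298341 label in window x,y,z 0.00212886403885355 -0.0005485372007684214 0.09063744664565808 yaw -0.1201080816878521
reader pred [270.808  155.0833] [333.6011 185.2883] [([273.2, 156.5], 0.84)] []
reader_window pred [257.1927 142.0545] [337.9052 166.7077] [] []
label_full_mid pred [240.3778 154.9364] [335.5878 149.7078] [([239.3, 156.6], 0.59)] [([230.3, 169.2], 0.5), ([333.1, 149.0], 0.45)]
```

View pics/r.png

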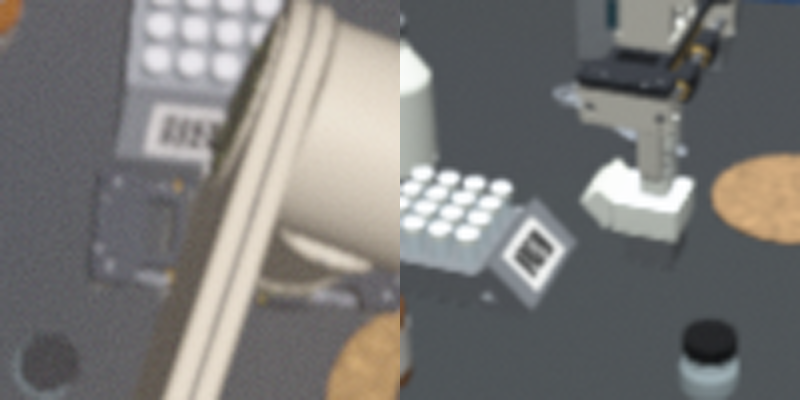

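The nose points at the label, and the prediction is within 2 mm of centre and about 9 cm away. Holding still, then on to above the mat.

Emit:
{"method": "step_arm", "body": {
  "deltas": [
    {"offset":[0,0,0],"roll":0},
    {"offset":[0,0,0],"roll":0},
    {"offset":[0,0,0],"roll":0},
    {"offset":[0,0,0],"roll":0},
    {"offset":[0,0,0],"roll":0},
    {"offset":[0,0,0],"roll":0},
    {"offset":[0,0,0],"roll":0},
    {"offset":[0,0,0],"roll":0},
    {"offset":[0,0,0],"roll":0},
    {"offset":[0,0,0],"roll":0},
    {"offset":[0,0,0],"roll":0},
    {"offset":[0,0,0],"roll":0}
  ]
}}

```text
t: 12.52
tool_pos: [0.5127, -0.1494, 0.1326]
orientation: [-3.136, 0.189, 0.0]
force: [0.8, -0.1, -3.1]
opening: 0.0259
```

Emit:
{"method": "step_arm", "body": {
  "deltas": [
    {"offset":[-2,0,-1],"roll":0},
    {"offset":[-2.1,2.4,0],"roll":0},
    {"offset":[-2,4,0],"roll":0},
    {"offset":[-1,4,0],"roll":0},
    {"offset":[0,4,0],"roll":0},
    {"offset":[0,3,0],"roll":0},
    {"offset":[0,2,0],"roll":0},
    {"offset":[0,0,2],"roll":0},
    {"offset":[0,0,2],"roll":0},
    {"offset":[0,0,1],"roll":0},
    {"offset":[0,0,0],"roll":0},
    {"offset":[0,0,0],"roll":0}
  ]
}}

```text
t: 14.02
tool_pos: [0.4196, -0.3338, 0.0936]
orientation: [3.135, -0.188, 0.002]
force: [-0.8, 0.2, -2.4]
opening: 0.0258
```

Run:
```python
from h import *
s=robot.read_state();print(s["tool_pos"],s["orientation"],s["opening"],s["force"])
S=cams.read_camera("side");o=s["tool_pos"]-[0,0,.0816]
print("pred",proj(S,o),[(r["xy"],r["score"]) for r in cams.pinpoint(S,"reader")[:2]])
u=proj(S,o).astype(int);cv2.imwrite("pics/p.png",cv2.resize(S["pixels"][u[1]-60:u[1]+40,u[0]-50:u[0]+50,::-1],(500,500),interpolation=2))
```

```text
[ 0.41958781 -0.33375931  0.09356482] [ 3.13514833e+00 -1.88110765e-01  1.59412182e-03] 0.025800207048755287 [-0.76002252  0.15503153 -2.41623215]
pred [304.52072269 139.41488925] [([306.8, 139.4], 0.83), ([305.6, 142.2], 0.37)]
```

View pics/p.png

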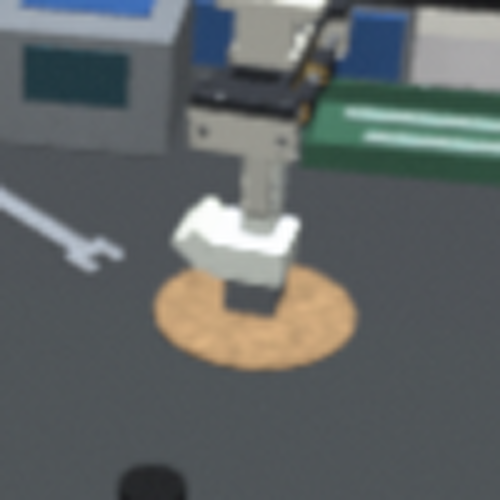

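The reader is upright about 8 mm over the middle of the mat. Lowering gently until contact.

Emit:
{"method": "step_arm", "body": {
  "deltas": [
    {"offset":[0,0,0.3],"roll":0},
    {"offset":[0,0,0.3],"roll":0},
    {"offset":[0,0,0.1],"roll":0},
    {"offset":[0,0,0],"roll":0},
    {"offset":[0,0,0],"roll":0}
  ]
}}

```text
t: 14.75
tool_pos: [0.419, -0.3335, 0.0856]
orientation: [-3.136, 0.189, 0.0]
force: [-0.6, 1.1, -2.4]
opening: 0.026
```

Emit:
{"method": "step_arm", "body": {
  "deltas": [
    {"offset":[0,0,0.1],"roll":0},
    {"offset":[0,0,0],"roll":0},
    {"offset":[0,0,0],"roll":0}
  ]
}}

```text
t: 15.12
tool_pos: [0.4191, -0.3335, 0.0856]
orientation: [3.136, -0.189, 0.0]
force: [-2.8, 3.5, 6.8]
opening: 0.0261
```

Contact: the force on the tool turned upward, to +6.8 N. Releasing.

Emit:
{"method": "step_arm", "body": {
  "deltas": [
    {"offset":[0,0,0],"roll":0},
    {"offset":[0,0,0],"roll":0},
    {"offset":[0,0,0],"roll":0},
    {"offset":[0,0,0],"roll":0},
    {"offset":[0,0,0],"roll":0},
    {"offset":[0,0,0],"roll":0},
    {"offset":[0,0,0],"roll":0},
    {"offset":[0,0,0],"roll":0}
  ],
  "fingers": 9.3
}}

```text
t: 16.12
tool_pos: [0.419, -0.3335, 0.0846]
orientation: [-3.136, 0.189, -0.0]
force: [-0.3, -0.4, -0.8]
opening: 0.0925
```

Emit:
{"method": "step_arm", "body": {
  "deltas": [
    {"offset":[0,0,-2],"roll":0},
    {"offset":[0,0,-3],"roll":0},
    {"offset":[0,0,-4],"roll":0},
    {"offset":[0,0,-4],"roll":0},
    {"offset":[0,0,-3],"roll":0},
    {"offset":[0,0,0],"roll":0},
    {"offset":[0,0,0],"roll":0}
  ]
}}

```text
t: 17.0
tool_pos: [0.4187, -0.3332, 0.2435]
orientation: [-3.135, 0.189, 0.002]
force: [-0.0, -0.4, -0.3]
opening: 0.0932
```

Run:
```python
from h import *
s=robot.read_state();print(s["t"],s["tool_pos"],s["opening"],s["force"])
S=cams.read_camera("side")
for n,z in(("reader",.004),("reader_grip",.104),("mat_top",.004),("jar",0),("solvent_bottle",0)): print(n,[(r["xy"],round(r["score"],2),atz(S,r["xy"],z)) for r in cams.pinpoint(S,n)[:1]])
cv2.imwrite("pics/f.png",cv2.resize(S["pixels"][70:220,150:350,::-1],(800,600),interpolation=2))
```

```text
17.0 [ 0.4186711  -0.33320435  0.24348645] 0.09323306849721383 [-0.00461033 -0.35514706 -0.27381202]
reader [([302.6, 142.0], 0.59, array([ 0.42546918, -0.3271424 ,  0.004     ]))]
reader_grip [([305.7, 118.1], 0.56, array([ 0.42080783, -0.32939907,  0.104     ]))]
mat_top [([305.2, 139.8], 0.68, array([ 0.41777629, -0.34425662,  0.004     ]))]
jar [([286.4, 189.4], 0.73, array([ 4.42054941e-01, -4.37628190e-02,  1.11022302e-16]))]
solvent_bottle [([203.7, 190.5], 0.68, array([0.70140283, 0.01424631, 0.        ]))]
```

View pics/f.png

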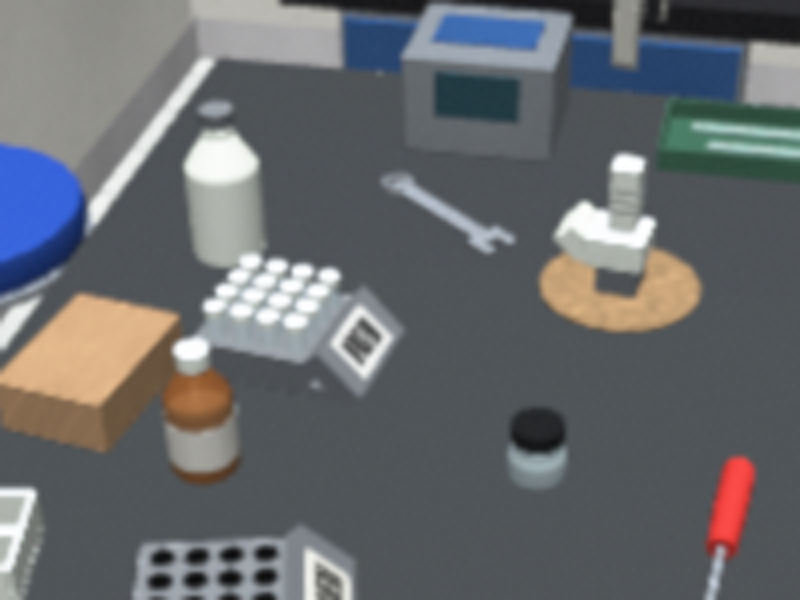

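The reader stands upright in the middle of the mat at (620,285) and the gripper is clear above it. The jar and bottle look untouched. Handing in.

```bash
python3 -c "
from plant import robot
print(robot.close_job())"
```

```text
the job is handed in; nothing more can be done
None
```

I lifted the reader from the grey dock, used it on the full tray's label, and stood it upright and released on the cork mat. The job was handed in after about 17 s of robot time. It reports no verdict, so whether the reading counted is inferred from the arm's pose.

- **Reading:** I held the window still for at least 1.5 s. The computed aim was about 2 mm off the label's centre, 91 mm away and nearly square.
- **Placing:** I lowered the reader until the wrist force showed contact (6.8 N), opened the fingers and raised the gripper straight up. The last picture shows it upright near the middle of the mat, with the gripper clear above it.
- **Bottle and jar:** Both stand upright and look unmoved in the last picture.
- **Disagreement:** The networks' estimates scattered between pictures. The label varied by about 1.5 cm, and in the last check the reader and mat estimates were up to 2 cm apart. The bottle estimate shifted about 2 cm from the first picture although nothing went near it. I relied on corner and colour fits from the two cameras (agreeing to about 1 cm or better), the measured arm position and the pictures instead.

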